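Refit the volume knob and keep it pressed

ROBOT

A 6-joint arm with a two-finger parallel gripper is mounted at the origin on the work surface. World frame = base frame: x ahead of the robot, y to its left, z up, the work surface at z = 0. Lengths are in m, angles in rad, forces in N, time in s.
With the tool pointing down it reaches from about 0.25 to 0.775 m from the base axis. Payload 4 kg.
Tool frame: the origin (TCP) lies midway between the tips of the shut fingers; the grasp point (between the pads) lies 19 mm behind it; z points along the fingers, y is the line along which they close (so a half turn about z gives the same grasp; the last joint's range is limited). The gripper opens to 94 mm and grips with 3 to 60 N. Pads are 16 mm wide; open, the fingers measure 119 mm over their backs; the gripper's body (75 mm by 177 mm) begins 78 mm behind the grasp point.
Start: joints at [1.234, 0.087, 1.371, -0, 1.684, -0.103], TCP at [0.127, 0.535, 0.206] pointing down, gripper open.
Joint ranges: [-3.1, 3.1], [-0.76, 2.03], [0.27, 2.55], [-1.08, 4.22], [0.17, 2.65], [-2.57, 2.57]. Speed limits (rad/s): [2.79, 2.79, 3.14, 3.14, 3.14, 3.14].

INTERFACE

Orientations are given as [roll, pitch, yaw] about the fixed x, y, z axes, in that order (R = Rz(yaw) Ry(pitch) Rx(roll)).
In Python, from bench import get_obs, snapshot, close_job gives the robot as it stands. The module is installed in compiled form; this text tells all that it offers.
- The arm moves only by the tool drive_tool, never from a script. Its argument "commands" is a list of rows, each a list of 6 numbers: the shift along the tool's x, y, z in units of 0.04 m (1.0 is 0.04 m), then the turn, a rotation vector about the tool's x, y, z in units of 0.1 rad (1.0 is 0.1 rad). In form: [[dx, dy, dz, wx, wy, wz], ...]. A call has 1 to 20 rows; each row shifts and turns the commanded pose from where the row before left it, along the tool's axes as they then stand; what a row does not reach is not made up. A row lasts 1/8 s, in which the tool goes at most 62.5 mm and 10.7 degrees, less where a joint would pass 70% of its speed; a pose out of reach is approached as far as the arm can. A call with a number of a shift or a turn outside -1 to 1 is refused whole. A call with a gripper value outside its range is refused whole. "gripper" is the closure, from 0 (fully open) to 1 (shut), set as the call begins (left out, the last holds). The fingers move at their own pace and stop on an object; the grip force is fixed at half the most. Time passes only in rows, so rows that do not move let the fingers close. It gives the time, the measured TCP pose, the force, the opening and the grip force at its end, in the units of the state.
- get_obs(): the state, without advancing time (a new reading comes with each control period).
- snapshot(name): name is "scene" or "side" or "wrist"; returns a dict with "image" (384x512x3 uint8, blue, green, red), "range_z" (384x512 float32, m along the optical axis (not along the pixel's ray), 0 where there is no reading), "fx", "fy", "cx", "cy" (pixels), "rvec" (rotation vector, rad) and "tvec" (3), from world to camera coordinates, as OpenCV has them. Camera axes: x right, y down, z forward; pixel columns grow to the right and rows downward; lengths in m; the calibration is good to about 2 mm. A picture is of the moment at which its call begins.
- close_job(): hands the job in; it is judged then, once.
The state is a dict: "time": time; "joint_positions": joint angles; "qvel": joint speeds; "joint_torque": joint torques, N m; "tool_pos": TCP position; "ee_rot": TCP orientation; "wrist_force": force on the tool from outside, world axes, zero at the start; "wrist_torque": the same for the moment, N m; "width": finger opening in m; "finger_force": force on a finger pad.
Only numpy, scipy, OpenCV 4.12 (cv2) and the standard library are available. Lean on these libraries where they do the work, as an engineer would, in place of code of your own. Each camera call takes 0.05 s, during which the arm holds its last target. There are 200 camera calls.

TASK

The blue metal volume knob has come off the audio unit on the gaming desk. Pick it up, turn it so that its D-shaped hole matches the unit's D-shaped shaft, push it fully home on the shaft, and then press it well down against the shaft's spring, as if holding the power button. Finish like that, with the gripper still holding the knob pressed down, and leave everything else on the desk where it is.

Things in the scene. Friction and masses are not known exactly. Their poses are not given: they have to be found in the camera images.
- knob: Loose volume knob: round, 44 mm diameter, 34 mm high, blue metal with a dark grey lowest 14 mm, 70 g, upright on the desk; grip it across any diameter. Origin: centre of its underside, z up. A white pointer on its top and side marks +x. Blind D-hole from below, on the axis: 14 mm deep, 15.6 mm diameter, flat 3.8 mm from the axis on the -x side (opposite the pointer), mouth bevelled 1.2 mm.
- knob_seat (a point): Point on the knob's axis at the closed end of its hole, 14 mm above its underside; axes as the knob's. It touches the top of the shaft when the knob is fully home.
- unit: Audio unit, fixed to the desk: dark flat box, 160 mm (x) by 200 mm (y), top 50 mm above the desk, key caps 5 mm high along its far (+x) edge. Origin: centre of its underside. The shaft stands upright in the middle of its top.
- shaft_top (a point): Centre of the top of the upright brass D-shaft, 73 mm above the desk when not pressed; z up. Shaft: 14 mm diameter, flat 3 mm from its axis on the -x side, 20 mm tall above its white disc, top 2 mm tapered by 1.4 mm. A red line on its top points along +x (away from the flat). The knob fits when its pointer lies along this +x, to about 0.1 rad; the opposite way does not fit.
- dial: White disc under the shaft, 64 mm diameter, 3 mm thick, its top 53 mm above the desk, turning with the shaft, with a red mark at its rim on +x (the shaft's +x). Origin: centre of its underside. Shaft and disc may stand at any angle and turn stiffly (0.04 N m). With the knob fully home and not pressed, its underside is 6 mm above this disc.
- shaft (a joint): How far the shaft is pressed down, in m: 0 up, 0.005 at its stop. It goes down on a spring: 4.5 N starts it moving, 9 N takes it down 3 mm, 12 N takes it to the stop. It comes up again when let go.
- small_knob: Bystander: small black tapered knob, 28 mm diameter, 18 mm high, origin at the centre of its underside. Not the right knob.
- dongle: Bystander: yellow USB stick lying flat, 56 mm long in all, 18 mm wide, 9 mm high, origin under the middle of its 42 mm yellow part.
- mouse: Bystander: black computer mouse, 115 x 62 x 36 mm, origin at the centre of its underside.
- gamepad: Bystander: white game controller, about 90 x 150 x 45 mm, origin under its middle.
- can: Bystander: drinks can, 66 mm diameter, 122 mm high, origin at the centre of its underside.
- mug: Bystander: white mug, 82 mm diameter, 95 mm high, origin at the centre of its underside.
- phone: Bystander: black phone lying flat, 150 x 72 x 9 mm, origin at the centre of its underside.
Not all that is in view belongs to the job. Of the things that look like the knob, the middle-sized one is meant.

How it is judged:
On the way, in this order (a step that is already met when the one before it is completed fails the run):
1. the knob is picked up in the gripper, clear of the desk (height (world z) of knob above 0.03 m and contact force between the fingers and knob above 3 N), for 0.1 s.
2. the knob is fully home on the D-shaft (horizontal distance between knob_seat and shaft_top below 0.003 m and z of knob_seat in the frame of shaft_top below 0.002 m and angle between the x axis of knob and the x axis of shaft_top, either way round below 0.25 rad and angle between knob's own z axis and vertical below 0.12 rad), for 0.1 s.
At the end, for the whole second after the job is handed in: Through the last second: knob fully home (end of its hole within 2 mm of the shaft top, axes within 3 mm, D-shapes matched to 0.25 rad, upright to 0.12 rad), shaft pressed over 2.5 mm of its 5 mm, knob held at rest between the fingers (over 3 N, grasp point under 48 mm above its underside) (all of step 2 and value of joint shaft above 0.0025 m and contact force between the fingers and knob above 3 N and z of the grasp point in the frame of knob below 0.048 m and linear speed of knob below 0.02 m/s); the arm keeps its last pose, push and grip.
It fails at once if a bystander was moved by more than 30 mm (distance of any of small_knob, dongle, mouse, gamepad, can, mug, phone from where it was at the start of the episode above 0.03 m).
It also fails if it takes over 45 s, if anything falls off the work surface, if the arm or the gripper's body presses on something with over 40 N, if the wrist force passes 120 N, or if a joint passes its speed limit or range.

## Working session

There is one attempt and no reset: what is moved stays moved. The work goes in short steps, Python scripts to look and compute and a tool call to move; the robot and the scene stay as the last step left them, time stands still between calls to the robot, and variables do not carry over. Pictures are saved under pics/ and viewed, at most 10 in all, crops included, and the job is handed in when it is done.

Besides the shell and the picture viewer there is one more tool, called as name([rows], argument=value, ...), one row to a line, values as JSON. drive_tool: Moves the arm, as the interface text tells. Its arguments: {"type":"object","properties":{"commands":{"type":"array"},"gripper":{"type":"number"}},"required":["commands"]}

```bash
mkdir -p pics; cat > h.py <<'E'
import numpy as np, cv2
from bench import get_obs, snapshot
def cloud(s):
    z=s["range_z"];v,u=np.mgrid[:z.shape[0],:z.shape[1]]
    p=np.dstack([(u-s["cx"])/s["fx"]*z,(v-s["cy"])/s["fy"]*z,z])
    R=cv2.Rodrigues(np.array(s["rvec"],float))[0]
    w=(p-np.array(s["tvec"]).reshape(3))@R
    w[z==0]=np.nan
    return w
E
python3 - <<'E'
from h import *
ims=[]
for n in("scene","side","wrist"):
    s=snapshot(n);np.save(f"{n}.npy",s,allow_pickle=True);cv2.imwrite(f"pics/{n}0.png",s["image"])
    print(n,s["fx"],s["rvec"],s["tvec"])
print(get_obs())
E
```

```text
scene 367.18646807754584 [ 1.13727609  2.56088295 -0.75512597] [ 0.32183954 -0.25822849  1.29628943]
side 470.1882977758483 [ 0.25237661 -2.91940182  0.99118525] [0.47899294 0.08859449 1.34235802]
wrist 334.766663167172 [-2.28402161 -1.80589638 -0.25132572] [-0.54955311 -0.02887127  0.39179591]
{'time': 0.15, 'joint_positions': array([ 1.23387785e+00,  8.78033003e-02,  1.37186381e+00, -1.96028569e-05,
        1.68356044e+00, -1.03078732e-01]), 'qvel': array([-0.00038403, -0.00307579, -0.00733807,  0.00133882, -0.00168619,
       -0.00034512]), 'joint_torque': array([ 8.93759388e-04, -3.40643334e+01, -3.02793825e+01,  7.18165236e-02,
        3.05168470e-02, -1.14032730e-04]), 'tool_pos': array([0.12731179, 0.53465728, 0.20458511]), 'ee_rot': array([-3.13996443e+00, -1.48846703e-04,  2.90775060e+00]), 'wrist_force': array([ 0.48198636, -0.22875273,  0.63221507]), 'wrist_torque': array([-0.02285127,  0.00204214, -0.00536087]), 'finger_force': 0.0, 'width': 0.09418390032630845}
```

View pics/scene0.png

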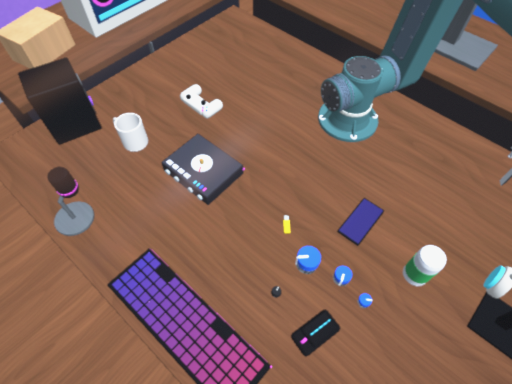

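View pics/side0.png

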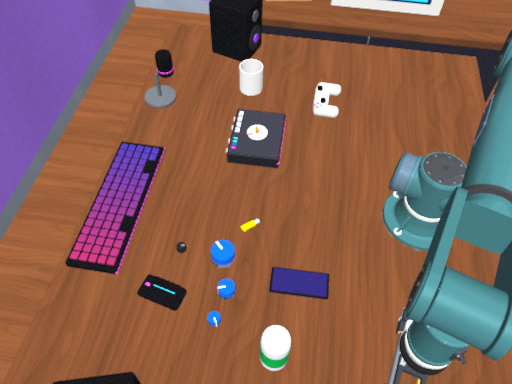

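The scene view has three blue knobs, at (308,259) large, (343,274) middle and (365,300) small; the black small knob is at (276,291). The unit is at (203,165). The side view has the same knobs at (222,250), (227,288) and (214,318), and the unit at (257,132). By the description I choose the middle one, and next I check its diameter and the crop.

```bash
cat > m.py <<'E'
from h import *
S={n:np.load(n+".npy",allow_pickle=True).item() for n in("scene","side")}
for n,s in S.items():
    w=cloud(s);im=s["image"];hsv=cv2.cvtColor(im,cv2.COLOR_BGR2HSV)
    m=((hsv[...,0]>98)&(hsv[...,0]<118)&(hsv[...,1]>150)&(hsv[...,2]>100)&(w[...,2]<.08)&(w[...,2]>.005)).astype(np.uint8)
    k,l,st,c=cv2.connectedComponentsWithStats(m)
    for i in range(1,k):
        if st[i,4]>40:
            p=w[l==i];t=p[p[:,2]>np.percentile(p[:,2],90)-.004]
            print(n,c[i].round(),st[i,4],"top z",np.median(t[:,2]).round(4),"mid",((t.max(0)+t.min(0))/2)[:2].round(4),"ext",np.ptp(t,axis=0)[:2].round(4))
    # white dial : bright, low saturation, z .045-.08
    m=((hsv[...,1]<60)&(hsv[...,2]>150)&(w[...,2]>.046)&(w[...,2]<.06)).astype(np.uint8)
    k,l,st,c=cv2.connectedComponentsWithStats(m)
    for i in range(1,k):
        if st[i,4]>60:
            p=w[l==i];print(n,"dial?",c[i].round(),st[i,4],np.median(p,0).round(4),((p.max(0)+p.min(0))/2).round(4),np.ptp(p,axis=0).round(4))
a=S["scene"]["image"];b=S["side"]["image"]
C=[a[235:315,275:385],b[230:330,180:260],a[140:190,170:235],b[110:155,230:285]]
C=[cv2.resize(x,(390,290),interpolation=cv2.INTER_CUBIC) for x in C]
cv2.imwrite("pics/crop.png",np.vstack([np.hstack(C[:2]),np.hstack(C[2:])]))
E
python3 m.py
```

```text
scene [116.  12.] 56 top z 0.0694 mid [ 0.2688 -1.0371] ext [0.0377 0.02  ]
scene [309. 258.] 410 top z 0.0465 mid [0.5248 0.2241] ext [0.0581 0.0592]
scene [343. 274.] 202 top z 0.0324 mid [0.4978 0.317 ] ext [0.0405 0.041 ]
scene [364. 300.] 107 top z 0.0226 mid [0.5113 0.3969] ext [0.0276 0.0279]
scene dial? [129. 124.] 68 [ 0.5532 -0.4981  0.0536] [ 0.5597 -0.4889  0.053 ] [0.0584 0.0331 0.0135]
scene dial? [134. 137.] 80 [ 0.5835 -0.4319  0.0528] [ 0.5712 -0.4458  0.053 ] [0.076  0.045  0.0138]
scene dial? [202. 163.] 315 [ 0.5062 -0.2022  0.0513] [ 0.5021 -0.2054  0.0523] [0.0708 0.0708 0.0123]
scene dial? [178. 169.] 156 [ 0.5673 -0.2394  0.0526] [ 0.5661 -0.2425  0.0525] [0.0199 0.0991 0.012 ]
side [223. 252.] 440 top z 0.0511 mid [0.524  0.2243] ext [0.0595 0.0594]
side [226. 288.] 242 top z 0.0367 mid [0.4956 0.3167] ext [0.0402 0.0391]
side [213. 317.] 123 top z 0.027 mid [0.5104 0.394 ] ext [0.0286 0.0289]
side dial? [421.   4.] 101 [-0.0513 -1.0469  0.0501] [-0.0208 -1.0468  0.0527] [0.2044 0.0186 0.0133]
side dial? [251.  82.] 76 [ 0.5626 -0.4341  0.0531] [ 0.5659 -0.4438  0.053 ] [0.076  0.0385 0.0139]
side dial? [239. 121.] 101 [ 0.5676 -0.24    0.0561] [ 0.5686 -0.2417  0.0551] [0.0176 0.0942 0.0096]
side dial? [257. 132.] 244 [ 0.5013 -0.2034  0.0555] [ 0.5046 -0.2079  0.0547] [0.0655 0.072  0.0105]
```

View pics/crop.png

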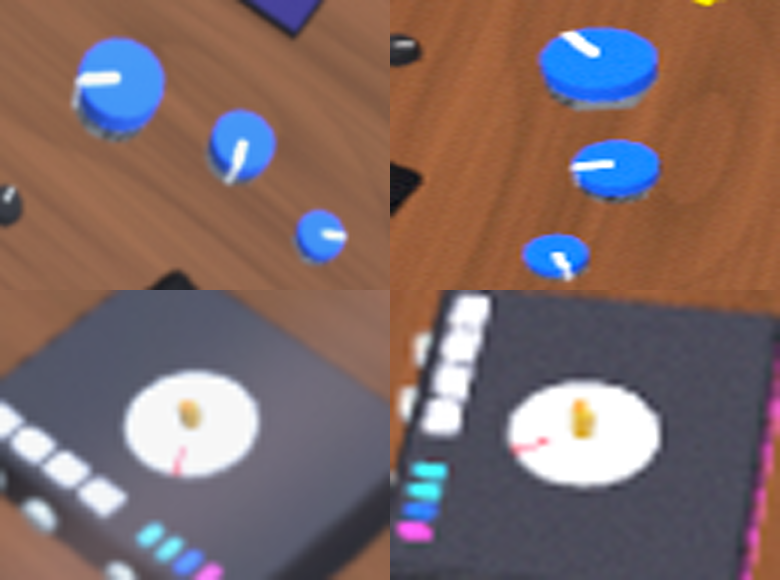

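The middle blue knob at scene (343,274) has a top about 34 mm high and 41–44 mm across, at roughly (0.497, 0.317), so it matches. Its neighbours lie along y, so I'll close along x (yaw ≈ π/2). First I'll move above it and turn.

drive_tool([
  [-0.93, -0.29, 0, 0, 0, 0],
  [-0.93, -0.29, 0, 0, 0, 0],
  [-0.93, -0.29, 0, 0, 0, 0],
  [-0.93, -0.29, 0, 0, 0, 0],
  [-0.93, -0.29, 0, 0, 0, 0],
  [-0.93, -0.29, 0, 0, 0, 0],
  [-0.93, -0.29, 0, 0, 0, 0],
  [-0.93, -0.29, 0, 0, 0, 0],
  [-0.93, -0.29, 0, 0, 0, 0],
  [-0.93, -0.29, 0, 0, 0, 0],
  [-0.93, -0.29, 0, 0, 0, 0],
], gripper=0.2)

```text
time: 1.52
tool_pos: [0.4968, 0.3153, 0.205]
ee_rot: [-3.141, -0.001, 2.908]
wrist_force: [-0.7, 1.4, 0.2]
width: 0.075
finger_force: 0.0
```

drive_tool([
  [0, 0, 0, 0, 0, 1],
  [0, 0, 0, 0, 0, 1],
  [0, 0, 0, 0, 0, 1],
  [0, 0, 0, 0, 0, 1],
  [0, 0, 0, 0, 0, 1],
  [0, 0, 0, 0, 0, 1],
  [0, 0, 0, 0, 0, 1],
  [0, 0, 0, 0, 0, 1],
  [0, 0, 0, 0, 0, 1],
  [0, 0, 0, 0, 0, 1],
  [0, 0, 0, 0, 0, 1],
  [0, 0, 0, 0, 0, 1],
  [0, 0, 0, 0, 0, 1],
  [0, 0, 0, 0, 0, 0.37],
  [0, 0, 0, 0, 0, 0],
  [0, 0, 0, 0, 0, 0],
])

```text
time: 3.52
tool_pos: [0.4959, 0.3161, 0.2054]
ee_rot: [-3.141, -0.0, 1.572]
wrist_force: [0.2, 0.0, -0.6]
width: 0.0754
finger_force: 0.0
```

```bash
cat > k.py <<'E'
from h import *
import sys
# wrist view of knob: blue mask top plane
s=snapshot("wrist");w=cloud(s);im=s["image"];hsv=cv2.cvtColor(im,cv2.COLOR_BGR2HSV)
cv2.imwrite(sys.argv[1],im)
R=cv2.Rodrigues(np.array(s["rvec"],float))[0];t=np.array(s["tvec"]).reshape(3);C=-R.T@t
def plane(u,v,z):
    d=np.dstack([(u-s["cx"])/s["fx"],(v-s["cy"])/s["fy"],np.ones_like(u,float)])[0]@R
    return C+d*((z-C[2])/d[:,2])[:,None]
m=((hsv[...,0]>98)&(hsv[...,0]<118)&(hsv[...,1]>150)&(hsv[...,2]>100)&(w[...,2]<.09)).astype(np.uint8)
k,l,st,c=cv2.connectedComponentsWithStats(m)
print("cam",C.round(3))
for i in range(1,k):
    if st[i,4]<150: continue
    p=w[l==i];zt=np.nanpercentile(p[:,2],85)
    hull=cv2.convexHull(np.argwhere(l==i)[:,::-1].astype(np.int32));hm=np.zeros(m.shape,np.uint8);cv2.fillConvexPoly(hm,hull,1)
    (ex,ey),ax,an=cv2.fitEllipse(hull)
    wm=(hm>0)&(hsv[...,1]<90)&(hsv[...,2]>150)
    v,u=np.nonzero((hm>0)&(w[...,2]>zt-.004));q=plane(u,v,zt)
    v,u=np.nonzero(wm&(w[...,2]>zt-.006));pw=plane(u,v,zt)
    mid=plane(np.array([ex]),np.array([ey]),zt)[0]
    out=[st[i,4],c[i].round(),"ztop",zt.round(4),"ell",mid[:2].round(4),"mid",((q.max(0)+q.min(0))/2)[:2].round(4),"ext",np.ptp(q,axis=0)[:2].round(4)]
    if len(pw)>5:
        d=pw.mean(0)-mid; out+=["yaw(center)",np.arctan2(d[1],d[0]).round(3),"line",cv2.fitLine(pw[:,:2].astype(np.float32),cv2.DIST_L2,0,.01,.01)[:2].ravel().round(3),len(pw)]
    print(*out)
o=get_obs();print(o["tool_pos"],o["ee_rot"],o["width"],o["time"])
E
python3 k.py pics/w1.png
```

```text
cam [0.496 0.397 0.385]
623 [268.  98.] ztop 0.0252 ell [0.5097 0.397 ] mid [0.5094 0.3968] ext [0.029  0.0298] yaw(center) 2.145 line [ 0.552 -0.834] 58
1207 [252. 172.] ztop 0.0349 ell [0.4954 0.3199] mid [0.4955 0.3186] ext [0.0418 0.0415] yaw(center) 0.158 line [0.937 0.35 ] 95
2350 [277. 253.] ztop 0.0487 ell [0.5227 0.231 ] mid [0.5233 0.2265] ext [0.0608 0.0608] yaw(center) -0.963 line [ 0.719 -0.695] 141
[0.49591855 0.31611396 0.20541606] [-3.14150343e+00 -5.81867289e-05  1.57139929e+00] 0.07550272565042081 3.575
```

View pics/w1.png

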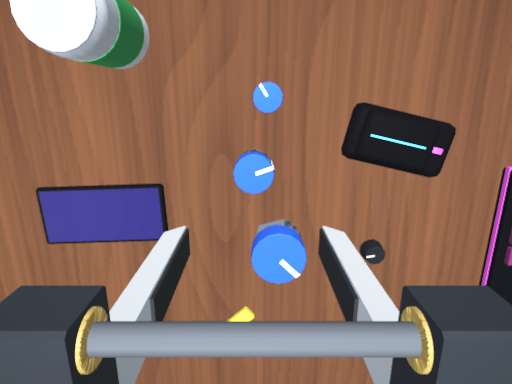

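The wrist view shows the middle knob at (253,172), its pointer running to (273,168), a yaw of about 0.35; the large knob is at (277,253) and the small one at (268,97). I'll move the camera straight above the knob and lower for an exact centre and angle.

drive_tool([
  [-0.7, 0, 0.7, 0, 0, 0],
  [-0.7, 0, 0.7, 0, 0, 0],
  [-0.6, 0, 0.6, 0, 0, 0],
  [0, 0, 0, 0, 0, 0],
  [0, 0, 0, 0, 0, 0],
])

```text
time: 4.2
tool_pos: [0.4966, 0.237, 0.1268]
ee_rot: [3.14, -0.001, 1.571]
wrist_force: [0.9, 0.4, 1.1]
width: 0.0753
finger_force: 0.0
```

```bash
sed -i 's/>zt-.006)/>zt-.003)/' k.py; python3 k.py pics/w2.png; python3 -c "
import cv2;a=cv2.imread('pics/w2.png');cv2.imwrite('pics/w2c.png',cv2.resize(a[40:190,170:340],None,fx=3.5,fy=3.5,interpolation=cv2.INTER_CUBIC))"
```

```text
cam [0.496 0.317 0.306]
158 [269.   8.] ztop 0.0245 ell [0.5093 0.3917] mid [0.5092 0.3843] ext [0.0263 0.0075]
3227 [287. 214.] ztop 0.0487 ell [0.5226 0.2291] mid [0.5235 0.2259] ext [0.0596 0.0595] yaw(center) -0.91 line [ 0.72  -0.694] 248
[0.49685916 0.23728487 0.12721747] [ 3.13882953e+00 -1.59819842e-03  1.57151618e+00] 0.0749954345338041 4.25
```

View pics/w2c.png

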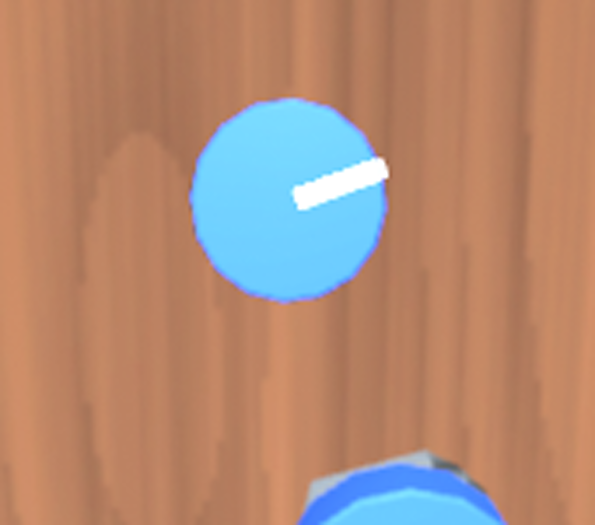

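The crop shows the knob centred at crop (289,199), that is image (252.5,97), with its pointer from (300,200) to (387,167).

```bash
cat > k2.py <<'E'
from h import *
s=snapshot("wrist");im=s["image"];hsv=cv2.cvtColor(im,cv2.COLOR_BGR2HSV)
R=cv2.Rodrigues(np.array(s["rvec"],float))[0];t=np.array(s["tvec"]).reshape(3);C=-R.T@t
def plane(pts,z):
    p=np.asarray(pts,float).reshape(-1,2);d=np.c_[(p[:,0]-s["cx"])/s["fx"],(p[:,1]-s["cy"])/s["fy"],np.ones(len(p))]@R
    return C+d*((z-C[2])/d[:,2])[:,None]
m=((hsv[...,0]>90)&(hsv[...,0]<125)&(hsv[...,1]>90)&(hsv[...,2]>120)).astype(np.uint8)
m[:,:200]=0;m[:,310:]=0;m[:50]=0;m[150:]=0
hull=cv2.convexHull(np.argwhere(m>0)[:,::-1].astype(np.int32))
q=plane(hull,.034);(x,y),r=cv2.minEnclosingCircle(q[:,:2].astype(np.float32));print("knob",x,y,"r",r,"mid",(q.max(0)+q.min(0))/2,np.ptp(q,axis=0))
hm=np.zeros_like(m);cv2.fillConvexPoly(hm,hull,1)
b=np.argwhere((hm>0)&(hsv[...,1]<70)&(hsv[...,2]>180))[:,::-1]
p=plane(b,.034)[:,:2];l=cv2.fitLine(p.astype(np.float32),cv2.DIST_L2,0,.01,.01).ravel();d=p.mean(0)-[x,y]
print(len(p),"yaw line",np.arctan2(l[1],l[0]),"radial",np.arctan2(d[1],d[0]))
E
python3 k2.py
```

```text
knob 0.4951041340827942 0.3176490068435669 r 0.022043807432055473 mid [0.49518011 0.31771754 0.034     ] [4.31838568e-02 4.36830257e-02 5.55111512e-17]
184 yaw line 0.51757336 radial 0.3380357712096919
```

drive_tool([
  [0.67, -0.02, 0, 0, 0, 0],
  [0.67, -0.02, 0, 0, 0, 0],
  [0.67, 0, 0, 0, 0, 0],
  [0, 0, 0.7, 0, 0, 0],
  [0, 0, 0.7, 0, 0, 0],
  [0, 0, 0.6, 0, 0, 0],
  [0, 0, 0.5, 0, 0, 0],
  [0, 0, 0.4, 0, 0, 0],
  [0, 0, 0, 0, 0, 0],
  [0, 0, 0, 0, 0, 0],
])

```text
time: 5.55
tool_pos: [0.4951, 0.3172, 0.0106]
ee_rot: [3.14, -0.001, 1.571]
wrist_force: [0.4, 0.0, 0.1]
width: 0.0751
finger_force: 0.0
```

drive_tool([
  [0, 0, 0, 0, 0, 0],
  [0, 0, 0, 0, 0, 0],
  [0, 0, 0, 0, 0, 0],
  [0, 0, 0, 0, 0, 0],
  [0, 0, 0, 0, 0, 0],
  [0, 0, 0, 0, 0, 0],
], gripper=1.0)

```text
time: 6.3
tool_pos: [0.4945, 0.3166, 0.0098]
ee_rot: [3.141, -0.0, 1.571]
wrist_force: [-0.9, -0.1, 1.8]
width: 0.0435
finger_force: 30.0
```

drive_tool([
  [0, 0, -0.5, 0, 0, 0],
  [0, 0, -0.9, 0, 0, 0],
  [0, 0, -0.9, 0, 0, 0],
  [0, 0, -0.9, 0, 0, 0],
  [0, 0, -0.6, 0, 0, 0],
  [0, 0, 0, 0, 0, 0],
])

```text
time: 7.05
tool_pos: [0.4954, 0.3172, 0.1638]
ee_rot: [3.137, -0.002, 1.571]
wrist_force: [0.0, 0.1, -0.7]
width: 0.0433
finger_force: 30.0
```

drive_tool([
  [-0.5, 0, 0, 0, 0, 0],
  [-0.85, 0.01, 0, 0, 0, 0],
  [-0.85, 0.01, 0, 0, 0, 0],
  [-0.85, 0.01, 0, 0, 0, 0],
  [-0.85, 0.01, 0, 0, 0, 0],
  [-0.85, 0.01, 0, 0, 0, 0],
  [-0.85, 0.01, 0, 0, 0, 0],
  [-0.85, 0.01, 0, 0, 0, 0],
  [-0.85, 0.01, 0, 0, 0, 0],
  [-0.85, 0.01, 0, 0, 0, 0],
  [-0.85, 0.01, 0, 0, 0, 0],
  [-0.85, 0.01, 0, 0, 0, 0],
  [-0.85, 0.01, 0, 0, 0, 0],
  [-0.85, 0.01, 0, 0, 0, 0],
  [-0.85, 0.01, 0, 0, 0, 0],
  [-0.85, 0.01, 0, 0, 0, 0],
  [-0.85, 0.01, 0, 0, 0, 0],
  [-0.85, 0.02, 0, 0, 0, 0],
  [-0.4, 0.02, 0, 0, 0, 0],
  [0, 0, 0, 0, 0, 0],
])

```text
time: 9.55
tool_pos: [0.5012, -0.2979, 0.1599]
ee_rot: [-3.139, -0.002, 1.569]
wrist_force: [-0.1, 0.2, -0.8]
width: 0.0436
finger_force: 30.0
```

```bash
cat > d.py <<'E'
from h import *
import sys
s=snapshot("wrist");im=s["image"];cv2.imwrite(sys.argv[1],im);hsv=cv2.cvtColor(im,cv2.COLOR_BGR2HSV).astype(int)
R=cv2.Rodrigues(np.array(s["rvec"],float))[0];t=np.array(s["tvec"]).reshape(3);C=-R.T@t
def plane(pts,z):
    p=np.asarray(pts,float).reshape(-1,2);d=np.c_[(p[:,0]-s["cx"])/s["fx"],(p[:,1]-s["cy"])/s["fy"],np.ones(len(p))]@R
    return C+d*((z-C[2])/d[:,2])[:,None]
m=((hsv[...,1]<60)&(hsv[...,2]>170)).astype(np.uint8)
k,l,st,c=cv2.connectedComponentsWithStats(m)
for i in range(1,k):
    if st[i,4]<800: continue
    hull=cv2.convexHull(np.argwhere(l==i)[:,::-1].astype(np.int32))
    q=plane(hull,.053)[:,:2];e=np.ptp(q,axis=0);mid=(q.max(0)+q.min(0))/2
    if abs(e[0]-.064)>.01: continue
    hm=np.zeros_like(m);cv2.fillConvexPoly(hm,hull,1)
    h=hsv[...,0];sat=(hsv[...,1]>110)&(hm>0)
    red=sat&((h<7)|(h>168))
    rp=plane(np.argwhere(red)[:,::-1],.053)[:,:2]
    rad=np.linalg.norm(rp-mid,axis=1);print("dial",c[i].round(1),mid.round(4),e.round(4),"red n",len(rp))
    o=rp[rad>.014]
    if len(o)>3:
        L=cv2.fitLine(o.astype(np.float32),cv2.DIST_L2,0,.01,.01).ravel();d=o.mean(0)-mid
        print("red yaw radial",np.arctan2(d[1],d[0]).round(3),"line",L[:2].round(3),"rad",rad.min(),rad.max())
    u,v=c[i].astype(int);cr=im[max(v-60,0):v+60,max(u-60,0):u+60]
    cv2.imwrite(sys.argv[2],cv2.resize(cr,None,fx=4,fy=4,interpolation=cv2.INTER_CUBIC))
    y,g=np.nonzero(sat&(h>=8)&(h<35));gp=plane(np.c_[g,y],.073)
    if len(gp): print("brass mid@.073",((gp.max(0)+gp.min(0))/2)[:2].round(4),np.ptp(gp,axis=0)[:2].round(4),len(gp))
o=get_obs();print(C.round(4),o["tool_pos"],o["ee_rot"],o["width"],o["finger_force"],o["time"])
E
python3 d.py pics/d1.png pics/d1c.png
```

```text
dial [255.4  80.1] [ 0.5029 -0.2042] [0.0637 0.0639] red n 127
red yaw radial 0.556 line [0.843 0.538] rad 0.0010165064306968655 0.0318581194005103
brass mid@.073 [ 0.5035 -0.2043] [0.0106 0.0122] 152
[ 0.5016 -0.2178  0.3395] [ 0.5015942  -0.29700401  0.16039905] [-3.14003124e+00 -1.96819257e-03  1.57019593e+00] 0.04330695643155647 29.999940097332 9.6
```

View pics/d1.png

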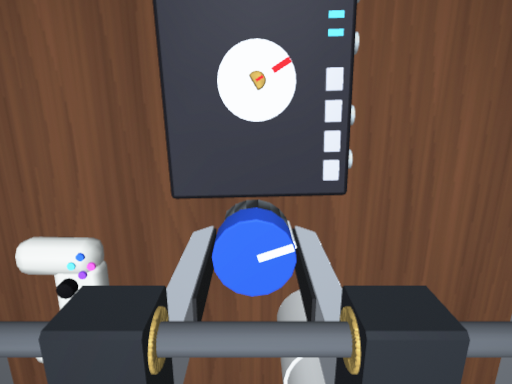

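View pics/d1c.png

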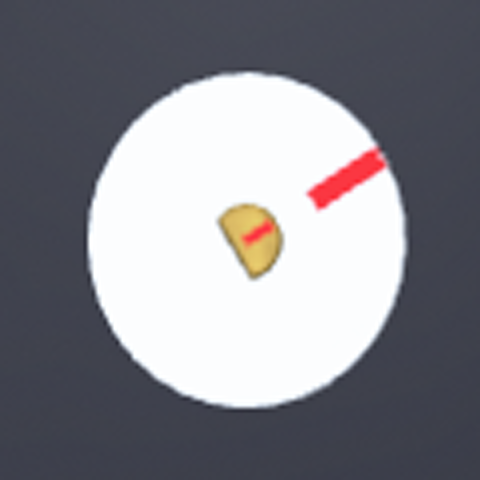

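The wrist view shows the dial at (255,80) with its red mark at yaw ≈ 0.56 and the brass D flat facing the other way, and the held knob at (254,250) with its pointer from (259,260) to (295,247). Now I measure the knob in the hand with the same camera so that bias cancels.

```bash
cat > hk.py <<'E'
from h import *
s=snapshot("wrist");im=s["image"];hsv=cv2.cvtColor(im,cv2.COLOR_BGR2HSV);w=cloud(s)
R=cv2.Rodrigues(np.array(s["rvec"],float))[0];t=np.array(s["tvec"]).reshape(3);C=-R.T@t
def plane(pts,z):
    p=np.asarray(pts,float).reshape(-1,2);d=np.c_[(p[:,0]-s["cx"])/s["fx"],(p[:,1]-s["cy"])/s["fy"],np.ones(len(p))]@R
    return C+d*((z-C[2])/d[:,2])[:,None]
box=np.zeros(im.shape[:2],bool);box[190:310,205:305]=1
blue=box&(hsv[...,0]>90)&(hsv[...,0]<125)&(hsv[...,1]>120)&(hsv[...,2]>100)
zt=np.nanpercentile(w[blue][:,2],70);top=blue&(w[...,2]>zt-.0025)
hull=cv2.convexHull(np.argwhere(top)[:,::-1].astype(np.int32));q=plane(hull,zt)[:,:2]
(x,y),r=cv2.minEnclosingCircle(q.astype(np.float32));print("zt",zt,"circ",x,y,r,"mid",(q.max(0)+q.min(0))/2,np.ptp(q,axis=0))
wh=box&(hsv[...,1]<70)&(hsv[...,2]>190)&(w[...,2]>zt-.0025);wh[:,298:]=0
p=plane(np.argwhere(wh)[:,::-1],zt)[:,:2]
n=np.linalg.norm(p-[x,y],axis=1);p=p[n<.0215]
L=cv2.fitLine(p.astype(np.float32),cv2.DIST_HUBER,0,.01,.01).ravel();d=p.mean(0)-[x,y];print(len(p),"yaw line",np.arctan2(L[1],L[0]),"radial",np.arctan2(d[1],d[0]))
a=plane([[259,260],[295,247]],zt)[:,:2];e=a[1]-a[0];print("manual",np.arctan2(e[1],e[0]))
print(get_obs()["tool_pos"],get_obs()["ee_rot"])
E
python3 hk.py
```

```text
zt 0.18499406992763917 circ 0.5017770528793335 -0.295416921377182 0.02197667956352234 mid [ 0.50148711 -0.29540752] [0.04332591 0.04364739]
300 yaw line 0.34164846 radial 0.28744153566337216
manual 0.3801380139134261
[ 0.50189925 -0.29654023  0.16081725] [-3.14058728e+00 -1.53204496e-03  1.57112123e+00]
```

drive_tool([
  [0.76, 0.01, 0, 0, 0, 0],
  [0.76, 0.01, 0, 0, 0, 0],
  [0.76, 0.02, 0, 0, 0, 0],
  [0, 0, 0.4, 0, 0, -0.73],
  [0, 0, 0.4, 0, 0, -0.73],
  [0, 0, 0.4, 0, 0, -0.74],
  [0, 0, 0.4, 0, 0, 0],
  [0, 0, 0, 0, 0, 0],
  [0, 0, 0, 0, 0, 0],
  [0, 0, 0, 0, 0, 0],
])

```text
time: 10.9
tool_pos: [0.5045, -0.2065, 0.0985]
ee_rot: [3.14, 0.001, 1.791]
wrist_force: [0.4, -0.5, -0.9]
width: 0.0432
finger_force: 30.0
```

```bash
python3 hk.py; python3 - <<'E'
from h import *
for n in("side","scene"):
    s=snapshot(n);R=cv2.Rodrigues(np.array(s["rvec"],float))[0];p=R@[.503,-.204,.085]+np.array(s["tvec"]).reshape(3)
    u,v=int(p[0]/p[2]*s["fx"]+s["cx"]),int(p[1]/p[2]*s["fy"]+s["cy"]);cv2.imwrite(n+"c.png",cv2.resize(s["image"][v-40:v+40,u-40:u+40],(390,390),interpolation=cv2.INTER_CUBIC))
cv2.imwrite("pics/near.png",np.hstack([cv2.imread("sidec.png"),cv2.imread("scenec.png")]))
E
```

```text
zt 0.12304787943105491 circ 0.5039111375808716 -0.2049986869096756 0.02208065427839756 mid [ 0.50419168 -0.20497408] [0.04316706 0.04338187]
329 yaw line 0.55938417 radial 0.4945159319839451
manual 0.5996298677008826
[ 0.50443821 -0.20653823  0.0983686 ] [3.14025983e+00 1.01928548e-03 1.79053403e+00]
```

View pics/near.png

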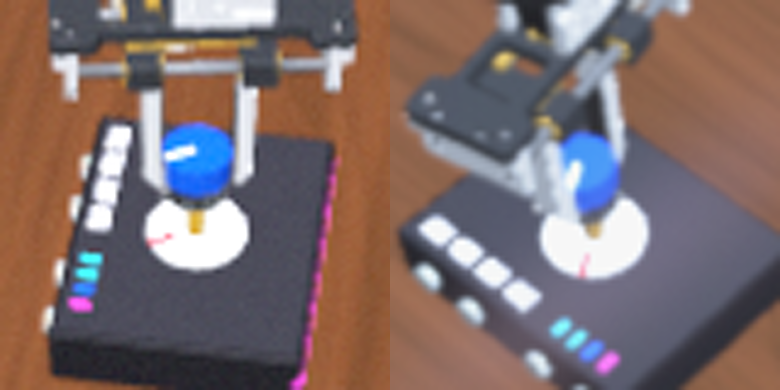

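The side and scene crops show the knob held just above the brass shaft, with its pointer parallel to the red mark. I'll correct about 1 mm and lower it gently.

drive_tool([
  [0.025, -0.018, 0.1, 0, 0, 0],
  [0, 0, 0.1, 0, 0, 0],
  [0, 0, 0.1, 0, 0, 0],
  [0, 0, 0.1, 0, 0, 0],
  [0, 0, 0.1, 0, 0, 0],
  [0, 0, 0, 0, 0, 0],
  [0, 0, 0, 0, 0, 0],
])

```text
time: 11.92
tool_pos: [0.5031, -0.2055, 0.0776]
ee_rot: [3.141, 0.0, 1.791]
wrist_force: [0.3, 0.8, -0.8]
width: 0.0437
finger_force: 30.0
```

No force with the underside 5 mm below the shaft top, so it is going on. Continuing to home.

drive_tool([
  [0, 0, 0.06, 0, 0, 0],
  [0, 0, 0.06, 0, 0, 0],
  [0, 0, 0.06, 0, 0, 0],
  [0, 0, 0.05, 0, 0, 0],
  [0, 0, 0, 0, 0, 0],
  [0, 0, 0, 0, 0, 0],
])

```text
time: 12.68
tool_pos: [0.5031, -0.2055, 0.0687]
ee_rot: [3.141, 0.0, 1.791]
wrist_force: [-0.9, 0.5, 2.9]
width: 0.0433
finger_force: 30.0
```

drive_tool([
  [0, 0, 0.03, 0, 0, 0],
  [0, 0, 0, 0, 0, 0],
  [0, 0, 0, 0, 0, 0],
  [0, 0, 0.03, 0, 0, 0],
  [0, 0, 0.03, 0, 0, 0],
  [0, 0, 0, 0, 0, 0],
  [0, 0, 0, 0, 0, 0],
])

```text
time: 13.55
tool_pos: [0.5032, -0.2055, 0.0659]
ee_rot: [3.141, 0.001, 1.791]
wrist_force: [-3.7, 1.4, 7.8]
width: 0.0433
finger_force: 30.0
```

drive_tool([
  [0, 0, 0.03, 0, 0, 0],
  [0, 0, 0.03, 0, 0, 0],
  [0, 0, 0, 0, 0, 0],
  [0, 0, 0, 0, 0, 0],
  [0, 0, 0, 0, 0, 0],
])

```text
time: 14.18
tool_pos: [0.5032, -0.2056, 0.0642]
ee_rot: [3.141, 0.001, 1.791]
wrist_force: [-3.9, 1.5, 10.1]
width: 0.0434
finger_force: 30.0
```

```bash
python3 hk.py; python3 -c "
from bench import *
o=get_obs();print(o['wrist_force'],o['finger_force'],o['time'])"
```

```text
zt 0.08887186637010541 circ 0.5026835799217224 -0.20405499637126923 0.022044681012630463 mid [ 0.50293442 -0.20394204] [0.04314482 0.04346591]
330 yaw line 0.5614604 radial 0.4975498023484426
manual 0.6001834827621385
[ 0.50321654 -0.20558139  0.06420287] [3.14075494e+00 7.67494456e-04 1.79088945e+00]
[-4.58219405  2.31945775  9.63066103] 30.002160966396332 14.225
```

The knob is home with no slip: its top is at 0.089, so the shaft is down about 3.5–4 mm, and the 10 N reading agrees. Handing in.

```bash
python3 -c "
from bench import *
print(close_job())"
```

```text
the job is handed in; nothing more can be done
None
```

The blue middle-sized knob is fully home on the D-shaft and held pressed about 3.5–4 mm down (roughly 10 N at the wrist, 30 N grip); the job was handed in at about 14 s, and no verdict came back.

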